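Set the length stop on the strip-cutting bed and bring the balsa up to it

ROBOT

A 6-joint arm with a two-finger parallel gripper is mounted at the origin on the work surface; the furniture and walls round the work are solid. World frame = base frame: x ahead of the robot, y to its left, z up, the work surface at z = 0. Lengths are in m, angles in rad, forces in N, time in s.
With the tool pointing down it reaches from about 0.35 to 0.875 m from the base axis. Payload 4.2 kg.
Tool frame: the origin (TCP) lies between the finger pads; the fingertips stand 17 mm ahead of it and the grasp point (between the pads) lies 2 mm behind it; z points along the fingers, y is the line along which they close (so a half turn about z gives the same grasp; the last joint's range is limited). The gripper opens to 85 mm and grips with 20 to 120 N. Pads are 22 mm wide; open, the fingers measure 114 mm over their backs; the gripper's body (76 mm by 85 mm) begins 54 mm behind the grasp point. The pads swing forward as they close: fully open they stand 13 mm farther back than shut.
Start: joints at [1.555, 0.385, 0.008, 0, -1.194, -0.259], TCP at [0.17, 0.602, 0.248] pointing down, gripper open.
Joint ranges: [-3.14, 3.14], [-1.21, 2.06], [-1.07, 1.41], [-3.16, 2.05], [-2.99, -0.16], [-3.1, 3.1]. Speed limits (rad/s): [2.79, 2.79, 3.14, 3.14, 3.14, 3.14].

INTERFACE

Orientations are given as a unit quaternion [w, x, y, z].
In Python, from rig import telemetry, viewer, ticket gives the robot as it stands.
- The arm moves only by the tool apply_moves, never from a script. Its argument "commands" is a list of rows, each a list of 3 entries, a list of its own where there are three numbers: the shift along the tool's x, y, z in units of 30 mm (1.0 is 30 mm), then the turn, a rotation vector about the tool's x, y, z in rad, then the opening, from 0 (shut) to 1 (fully open). A call has exactly 10 rows; each row shifts and turns the commanded pose from where the row before left it, along the tool's axes as they then stand; what a row does not reach is not made up. A row lasts 1/10 s, in which the tool goes at most 50 mm and 8.59 degrees, less where a joint would pass 70% of its speed; a pose out of reach is approached as far as the arm can. A call is refused whole if a number of a shift passes 1 or a number of a turn 0.15, either way. A call with a gripper value outside its range is refused whole. The fingers move at their own pace and stop on an object; the grip force is fixed at half the most. Time passes only in rows, so rows that do not move let the fingers close, or fill a call up. It gives the time, the measured TCP pose, the force, the opening and the grip force at its end, in the units of the state.
- telemetry.get_obs(): the state, without advancing time (a new reading comes with each control period).
- viewer.get_image(name): name is "scene" or "side" or "wrist"; returns the picture (384x512x3 uint8, red, green, blue); there is no depth.
- viewer.camera_model(name): a dict with "fov_y" (degrees; the focal length in pixels is half the picture's height over the tangent of half this angle, whatever the lens; pixels are square), "cx", "cy" (the principal point, pixels), "R" (3x3) and "t" (3): a world point X has camera coordinates R X + t. Camera axes: x right, y down, z forward; pixel columns grow to the right and rows downward; lengths in m; the calibration is good to about 2 mm. A picture is of the moment at which its call begins: read the wrist's pose just before it. camera_model takes no time and is no camera call; for the wrist camera it gives the pose at the moment of the call.
- ticket.close_job(): hands the job in; it is judged then, once.
The state is a dict: "t": time; "joint_positions": joint angles; "dq": joint speeds; "joint_torque": joint torques, N m; "tcp_pos": TCP position; "ee_rot": TCP orientation; "contact_force": force on the tool from outside, world axes, zero at the start; "ft_torque": the same for the moment, N m; "gripper_width": finger opening in m; "grip_force": force on a finger pad.
Only numpy, scipy, OpenCV 4.12 (cv2) and the standard library are available. Lean on these libraries where they do the work, as an engineer would, in place of code of your own. Each camera call takes 0.05 s, during which the arm holds its last target. There are 200 camera calls.

TASK

Change the strip-cutting bed over from its short length setting to its long one: with a fingertip press the spring plunger down and, keeping it down, push the black thumb tab away from it, so that the stop slides along to its other locking hole and the plunger springs back up there. Then push the bundle of balsa strips along its lane, without lifting it, until it butts against the stop. Leave the things lying round the bed where they are.

Things in the scene. Friction and masses are not known exactly. Their poses are not given: they have to be found in the camera images.
- cutting_bed: strip-cutting bed, grey plate fixed on the desk top (z 0), x -44..44, y -112..130 mm from its origin (on the underside); x across, y along, z up. Deck top z 12. Work lane x 0..36, open at both ends, between upright fence (x 36..42, top z 30) and low strip (x -10..0, top z 18). Slide track x -36..-10, then outer strip x -41..-36 (top z 18). Only tab (z 40) and stop (z 34) stand higher.
- plunger (a joint): spring plunger in the bed at bed x -23, y -20 mm: 0 up, 0.0062 m fully down; 2 N starts it, 4 N holds it fully down. Its collar fills a hole in the slide and locks it; the slide is free when it is 4.5 mm or more down. Once the slide has moved some 3 mm, the slide itself keeps it down, until the collar meets the slide's other hole and, if nothing presses the cap, springs up.
- plunger_top (a point): centre of the flat top of the plunger's round dark steel cap, 22 mm in diameter. Up, it is 27 mm above the bed's underside; fully down 21 mm, still 5 mm above the slide bar and 3 mm above the strips beside it.
- stop_slide (a joint): stop slide, aluminium bar 26 mm wide with a keyhole slot, top at bed z 16 mm: 0 = short setting (locked), 0.050 m = long setting, hard end at 0.0504; grows along bed +y. Sliding it takes about 2 to 4 N. It cannot leave its track.
- tab_face (a point): middle of the pushing face of the black thumb tab upright on the slide, 24 mm wide, 5 mm thick, from bed z 16 to 40 mm. The face looks along bed -y, toward the plunger; at the short setting it is 16 mm beyond the plunger's axis (bed y -4). Travels with the slide. Next behind the tab is the stop's foot block, 49 mm past this face.
- stop_face (a point): point on the face of the stop, an aluminium foot at the slide's leading end that reaches across the work lane (bed x 3..34, z 13..34 mm). The face looks along bed -y; this point is at mid lane (bed x 18), z 18, at bed y 45 in the short and 95 in the long setting.
- balsa: bundle of pale balsa strips in a band, 218 long, 30 wide, 11 mm high, about 45 g, lying along the lane on the deck, own y along bed +y. Origin: centre of underside, 1 mm below the wood. Its -y end hangs past the bed's end, over the desk. Strips are staggered: the longest reaches +109 mm (own x -3..3, lower layer), another -109 (x 3..9, lower layer), the others end 3 to 32 mm short of that.
- balsa_front (a point): farthest +y tip of the bundle, the end that shall butt against the stop, 6 mm above its underside
- balsa_rear (a point): farthest -y tip of the bundle, the end to push, 6 mm above its underside; beyond the bed's end throughout (bed y -123 when home), with 12 mm of air below it, so fingertips can stand behind it lower than the deck
- offcut: bystander: timber block 30 x 50 x 22 mm lying on the desk behind the fence; origin centre of its underside
- clip: bystander: black bulldog clip 29 x 41 x 42 mm on the desk behind the fence; origin centre of its underside
- sharpener: bystander: small brass pencil sharpener 15 x 24 x 13 mm on the desk to the right, nearer the robot; origin centre of its underside
- drawer_box: fixed furniture to keep clear of: birch-ply box of drawers, 220 x 250 mm, 168 mm tall, one drawer standing open toward the bed, right of the bed, between it and where the arm starts; origin centre of the underside of the box. A flat paper trimmer (up to 49 mm tall) lies between the bed and the robot.

How it is judged:
By the outcome, as a careful person would: the job done as asked, in the order asked, and still so for the second after the job is handed in, with the robot touching nothing.
It also fails if it takes over 45 s, if anything falls off the work surface, if the arm or the gripper's body presses on something with over 40 N, if the wrist force passes 120 N, or if a joint passes its speed limit or range.

## Working session

There is one attempt and no reset: what is moved stays moved. The work goes in short steps, Python scripts to look and compute and a tool call to move; the robot and the scene stay as the last step left them, time stands still between calls to the robot, and variables do not carry over. Pictures are saved under pics/ and viewed, at most 10 in all, crops included, and the job is handed in when it is done.

Besides the shell and the picture viewer there is one more tool, called after "Request:" as name([rows], argument=value, ...), one row to a line, values as JSON. apply_moves: Moves the arm, as the interface text tells. Its arguments: {"type":"object","properties":{"commands":{"type":"array"}},"required":["commands"]}

```bash
mkdir -p pics
python3 - <<'E'
from rig import telemetry, viewer
import cv2,numpy as np
o=telemetry.get_obs()
for k in o: print(k,np.round(o[k],4))
for n in ["scene","side","wrist"]:
    m=viewer.camera_model(n); im=viewer.get_image(n)
    cv2.imwrite(f"pics/{n}0.png",im[...,::-1])
    print(n,m["fov_y"],m["cx"],m["cy"],np.round(m["R"],4).tolist(),np.round(m["t"],4).tolist())
a=cv2.resize(cv2.imread("pics/scene0.png"),(800,600),interpolation=cv2.INTER_CUBIC);cv2.imwrite("pics/s0b.png",a)
a=cv2.resize(cv2.imread("pics/side0.png"),(800,600),interpolation=cv2.INTER_CUBIC);cv2.imwrite("pics/d0b.png",a)
E
```

```text
t 0.0
joint_positions [ 1.5546e+00  3.8560e-01  6.6000e-03 -5.0000e-04 -1.1940e+00 -2.5860e-01]
dq [-0.002  -0.0011  0.0014 -0.0013 -0.0005 -0.0006]
joint_torque [-2.00000e-04 -3.92285e+01  1.88401e+01  4.18620e+00 -4.60000e-03
  0.00000e+00]
tcp_pos [0.1694 0.601  0.2472]
ee_rot [ 1.100e-03  9.906e-01 -1.371e-01 -1.000e-04]
contact_force [ 0.0175 -0.258  -0.1681]
ft_torque [ 0.0352  0.0017 -0.0084]
grip_force 0.0
gripper_width 0.0856
scene 56.369904797947505 251.07736664628442 195.27951564202706 [[0.5198, -0.8543, -0.0097], [-0.5046, -0.2978, -0.8103], [0.6893, 0.4261, -0.5859]] [-0.3288, 0.3084, 0.7399]
side 54.0539658217286 254.1211420034845 193.69427300270897 [[-0.9764, -0.216, 0.0008], [-0.1198, 0.5382, -0.8342], [0.1798, -0.8146, -0.5514]] [0.498, 0.1472, 0.7695]
wrist 71.83335766587274 254.86348499267513 192.55429539705509 [[-0.2709, -0.9626, 0.0028], [-0.9262, 0.2615, 0.2718], [-0.2623, 0.0711, -0.9624]] [0.6237, -0.0346, 0.3799]
```

View pics/s0b.png

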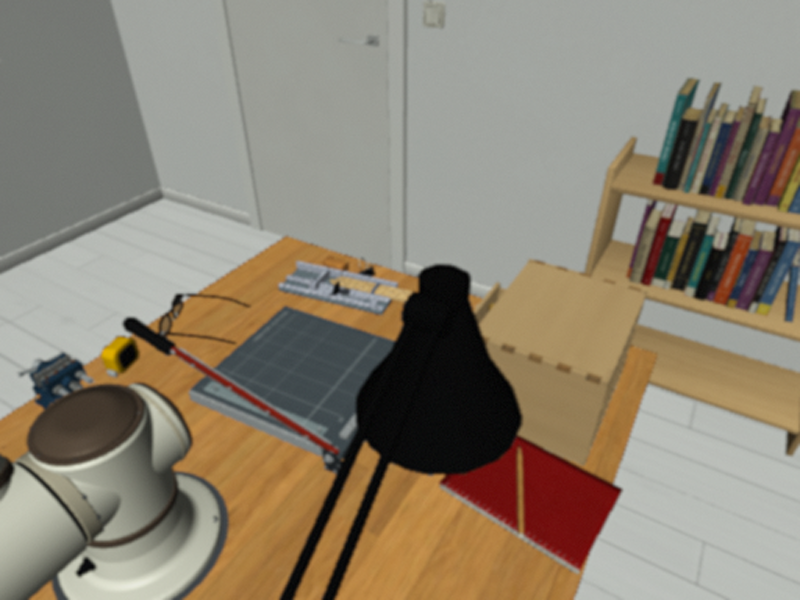

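View pics/d0b.png

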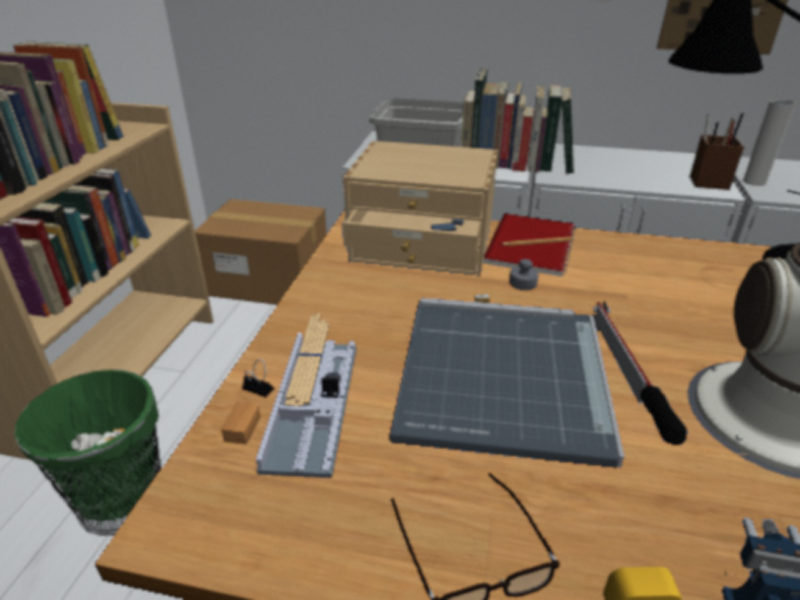

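```bash
cat > h.py <<'E'
import numpy as np
from rig import telemetry, viewer
def K(m):
    f=192/np.tan(np.radians(m["fov_y"]/2)); return f
def proj(n,X,m=None):
    m=m or viewer.camera_model(n); c=np.atleast_2d(X)@np.array(m["R"]).T+np.array(m["t"]); f=K(m)
    return np.c_[m["cx"]+f*c[:,0]/c[:,2], m["cy"]+f*c[:,1]/c[:,2]]
def back(n,uv,z,m=None):
    m=m or viewer.camera_model(n); R=np.array(m["R"]);C=-R.T@np.array(m["t"]); f=K(m)
    uv=np.atleast_2d(uv).astype(float)
    d=np.c_[(uv[:,0]-m["cx"])/f,(uv[:,1]-m["cy"])/f,np.ones(len(uv))]@R
    z=np.broadcast_to(z,len(uv))
    return C+d*((z-C[2])/d[:,2])[:,None]
E
python3 - <<'E'
from h import *
import cv2
o=telemetry.get_obs()
for n in ["scene","side","wrist"]:
    m=viewer.camera_model(n); print(n,-np.array(m["R"]).T@m["t"],proj(n,o["tcp_pos"]))
s=512/800
print(back("side",np.array([[260,470],[330,472],[302,335],[354,343],[320,318]])*s,0.012))
im=cv2.imread("pics/side0.png")[190:310,145:245]
cv2.imwrite("pics/c1.png",cv2.resize(im,(500,600),interpolation=cv2.INTER_CUBIC))
im=cv2.imread("pics/scene0.png")[155:210,170:290]
cv2.imwrite("pics/c2.png",cv2.resize(im,(800,367),interpolation=cv2.INTER_CUBIC))
E
```

```text
scene [-0.18352721 -0.50430547  0.68022608] [[-29.02500297 137.26233364]]
side [0.36547001 0.65520376 0.54667393] [[693.37573241 722.16809651]]
wrist [0.23657371 0.58248918 0.37345001] [[254.67046315 254.54777434]]
[[ 0.61843777  0.24105904  0.012     ]
 [ 0.53880165  0.22636293  0.012     ]
 [ 0.66175221 -0.01612104  0.012     ]
 [ 0.57899766 -0.01403149  0.012     ]
 [ 0.64958538 -0.0650674   0.012     ]]
```

View pics/c1.png

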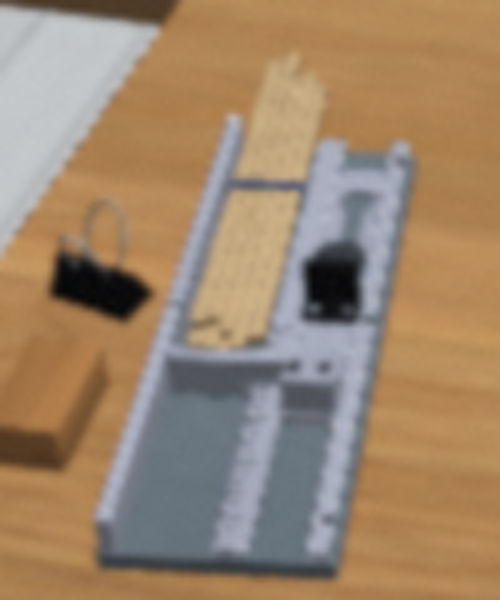

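View pics/c2.png

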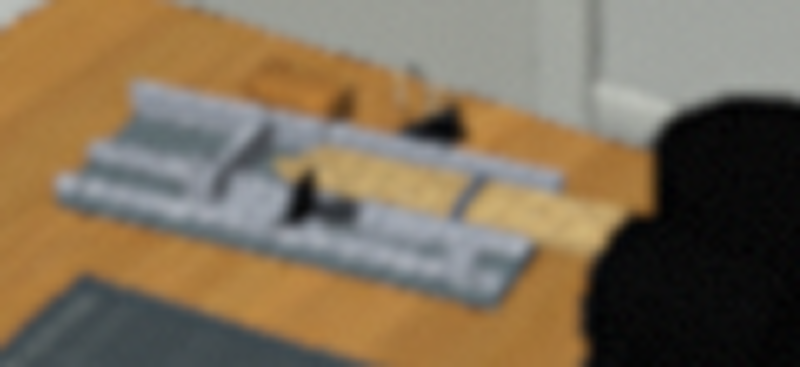

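```bash
cat > fit.py <<'E'
from h import *
from scipy.optimize import least_squares
side=[((44,130,0),(103,567)),((-44,130,0),(335,574)),((-44,-112,12),(413,158)),((-38.5,-112,18),(402,143)),((-5,-112,18),(330,142)),((39,-112,30),(234,118)),((39,130,30),(103,518)),((-38.5,130,18),(318,548)),((-23,-20,27),(345,247)),((-23,1,40),(333,262))]
scene=[((-44,130,0),(60,207)),((-44,-112,0),(488,305)),((42,-112,30),(563,175)),((39,130,30),(135,85)),((-38.5,130,18),(62,180)),((-11,-20,27),(355,200))]
def bed(p,X):
    c,s=np.cos(p[2]),np.sin(p[2]); X=np.atleast_2d(X)/1000.
    return np.c_[p[0]+c*X[:,0]-s*X[:,1],p[1]+s*X[:,0]+c*X[:,1],X[:,2]]
if __name__=="__main__":
    A=np.array([a for a,_ in side],float);UA=np.array([b for _,b in side])/5.+[145,190]
    B=np.array([a for a,_ in scene],float);UB=np.array([b for _,b in scene])/6.667+[170,155]
    mA,mB=viewer.camera_model("side"),viewer.camera_model("scene")
    fn=lambda p:np.r_[(proj("side",bed(p,A),mA)-UA).ravel(),(proj("scene",bed(p,B),mB)-UB).ravel()]
    r=least_squares(fn,[.6,.1,.16],loss="soft_l1");p=r.x;print(p);print(fn(p).reshape(-1,2).round(1).tolist())
    s=.64
    print("drawer front bottom",back("side",np.array([[350,262],[480,270]])*s,0.02), "knob",back("side",np.array([[405,250]])*s,.04))
    q=np.array([[285,55],[322,100],[262,343],[188,345]])/5.+[145,190]
    print("balsa rear/front px",[(w:=back("side",q,.02,mA)) [i].round(4).tolist() for i in range(4)])
    c,s_=np.cos(p[2]),np.sin(p[2]); print(((w[:,:2]-p[:2])@np.array([[c,-s_],[s_,c]])*1000).round(1))
    # lamp triangulate
    from scipy.optimize import least_squares as ls
    print(ls(lambda X:np.r_[proj("scene",X,mB)[0]-np.array([440,380])*.64,proj("side",X,mA)[0]-np.array([720,35])*.64],[.3,-.3,.5]).x)
E
python3 fit.py
```

```text
[0.60055399 0.10473989 0.15951662]
[[-0.7, 1.0], [0.9, 1.9], [0.5, -1.5], [0.3, -0.7], [0.3, -1.0], [0.3, -1.0], [-0.1, -0.4], [0.6, 0.2], [-1.1, 1.2], [-0.6, 0.1], [-0.1, 0.4], [1.8, 1.5], [0.6, -0.9], [0.1, -0.9], [-0.3, -0.8], [-0.4, -1.2]]
drawer front bottom [[ 0.64942142 -0.23490521  0.02      ]
 [ 0.41633262 -0.25738583  0.02      ]] knob [[ 0.55397917 -0.26496435  0.04      ]]
balsa rear/front px [[0.6556, -0.0631, 0.02], [0.626, -0.031, 0.02], [0.5975, 0.1332, 0.02], [0.6261, 0.1407, 0.02]]
[[  27.7 -174.5]
 [   3.5 -138.1]
 [   1.5   28.6]
 [  30.9   31.5]]
[ 0.0953924  -0.37430842  0.39186212]
```

Request:
apply_moves([
  [[0.99,0.72,0],[0,0,0],0],
  [[0.99,0.72,0],[0,0,0],0],
  [[0.99,0.72,0],[0,0,0],0],
  [[0.99,0.72,0],[0,0,0],0],
  [[0.99,0.72,0],[0,0,0],0],
  [[0.99,0.72,0],[0,0,0],0],
  [[0.99,0.72,0],[0,0,0],0],
  [[0.99,0.72,0],[0,0,0],0],
  [[0.99,0.72,0],[0,0,0],0],
  [[0.99,0.72,0],[0,0,0],0],
])

```text
t: 1.15
tcp_pos: [0.3974, 0.3116, 0.2482]
ee_rot: [0.0, 0.991, -0.137, -0.0]
contact_force: [0.1, 0.3, -0.0]
gripper_width: -0.0002
grip_force: 0.0
```

Request:
apply_moves([
  [[0.99,0.72,0.1],[0,0,0],0],
  [[0.99,0.72,0.2],[0,0,0],0],
  [[0.99,0.72,0.2],[0,0,0],0],
  [[0.99,0.72,0.2],[0,0,0],0],
  [[0.99,0.72,0.2],[0,0,0],0],
  [[0.99,0.72,0.2],[0,0,0],0],
  [[0.99,0.72,0.2],[0,0,0],0],
  [[0.99,0.72,0.2],[0,0,0],0],
  [[0,0,0],[0,0,0.142],0],
  [[0,0,0],[0,0,0.142],0],
])

```text
t: 2.15
tcp_pos: [0.5788, 0.0809, 0.2022]
ee_rot: [0.001, 0.96, -0.28, -0.001]
contact_force: [-0.2, 0.5, 0.5]
gripper_width: -0.0
grip_force: 0.0
```

Request:
apply_moves([
  [[0,0,0],[0,0,0.142],0],
  [[0,0,0],[0,0,0.142],0],
  [[0,0,0],[0,0,0.142],0],
  [[0,0,0],[0,0,0.142],0],
  [[0,0,0],[0,0,0.142],0],
  [[0,0,0],[0,0,0.142],0],
  [[0,0,0],[0,0,0],0],
  [[0,0,0],[0,0,0],0],
  [[0,0,0],[0,0,0],0],
  [[0,0,0],[0,0,0],0],
])

```text
t: 3.15
tcp_pos: [0.5786, 0.0823, 0.2033]
ee_rot: [0.0, 0.762, -0.648, -0.0]
contact_force: [0.3, -0.5, -0.8]
gripper_width: -0.0002
grip_force: 0.0
```

```bash
cat > look.py <<'E'
from h import *
from fit import bed
import cv2,sys,json
o=telemetry.get_obs(); m=viewer.camera_model("wrist"); im=viewer.get_image("wrist")
json.dump({k:np.array(v).tolist() for k,v in m.items()},open("wm.json","w"))
n=sys.argv[1]; cv2.imwrite(f"pics/{n}.png",cv2.resize(im[...,::-1],(800,600),interpolation=cv2.INTER_CUBIC))
print({k:np.round(o[k],4).tolist() for k in ["t","joint_positions","tcp_pos","ee_rot","contact_force","gripper_width"]})
p=[.60055,.10474,.1595]
for X in [(-23,-20,27),(-23,-4,40),(36,-112,30),(-44,-112,12),(18,45,18)]: print(X,(proj("wrist",bed(p,X),m)/.64).round(0).tolist())
E
python3 look.py w1
```

```text
{'t': 3.15, 'joint_positions': [0.4182, 0.3517, -0.1611, -0.0, -1.0581, -0.257], 'tcp_pos': [0.5786, 0.0823, 0.2033], 'ee_rot': [0.0, 0.7617, -0.6479, -0.0], 'contact_force': [0.3176, -0.4601, -0.7767], 'gripper_width': -0.0002}
(-23, -20, 27) [[396.0, 279.0]]
(-23, -4, 40) [[396.0, 304.0]]
(36, -112, 30) [[309.0, 147.0]]
(-44, -112, 12) [[425.0, 150.0]]
(18, 45, 18) [[345.0, 354.0]]
```

View pics/w1.png

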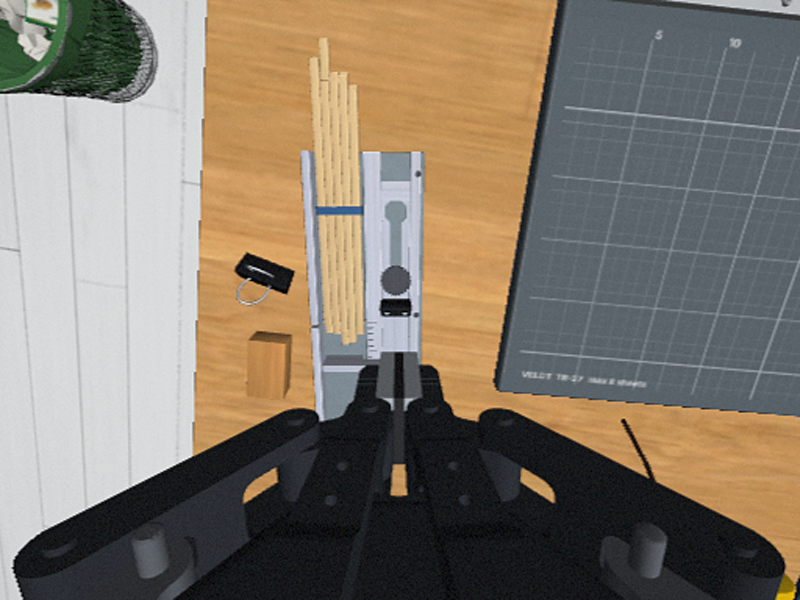

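Request:
apply_moves([
  [[-0.056,-0.073,0.6],[0,0,0],0],
  [[0,0,0.9],[0,0,0],0],
  [[0,0,0.9],[0,0,0],0],
  [[0,0,0.9],[0,0,0],0],
  [[0,0,0.9],[0,0,0],0],
  [[0,0,0.6],[0,0,0],0],
  [[0,0,0.3],[0,0,0],0],
  [[0,0,0],[0,0,0],0],
  [[0,0,0],[0,0,0],0],
  [[0,0,0],[0,0,0],0],
])

```text
t: 4.2
tcp_pos: [0.5813, 0.0846, 0.0516]
ee_rot: [-0.001, 0.761, -0.648, 0.001]
contact_force: [0.4, -0.1, 0.1]
gripper_width: -0.0001
grip_force: 0.0
```

```bash
python3 look.py w2
```

```text
{'t': 4.2, 'joint_positions': [0.4201, 0.5291, -0.3176, 0.0003, -0.7215, -0.26], 'tcp_pos': [0.5813, 0.0846, 0.0516], 'ee_rot': [-0.0011, 0.7615, -0.6482, 0.0006], 'contact_force': [0.4232, -0.1417, 0.0937], 'gripper_width': -0.0001}
(-23, -20, 27) [[402.0, 359.0]]
(-23, -4, 40) [[402.0, 412.0]]
(36, -112, 30) [[222.0, 101.0]]
(-44, -112, 12) [[460.0, 111.0]]
(18, 45, 18) [[312.0, 482.0]]
```

View pics/w2.png

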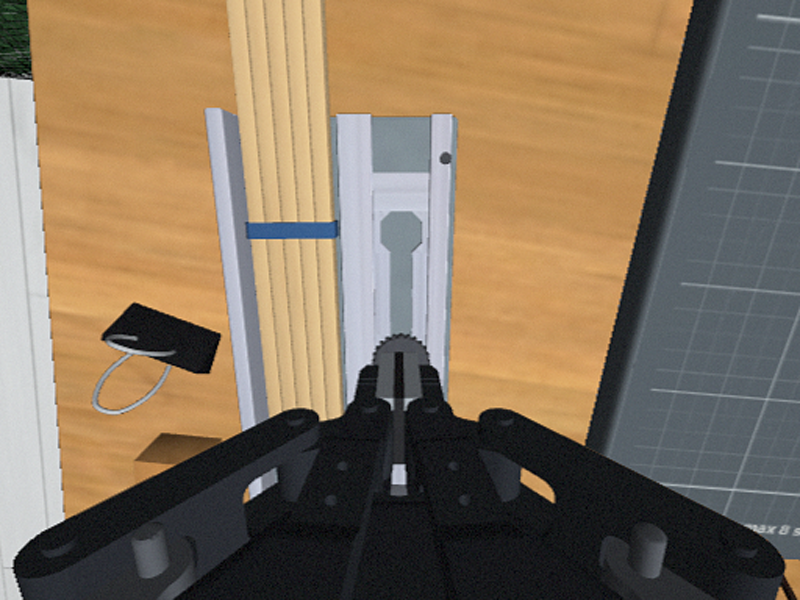

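Request:
apply_moves([
  [[-0.05,0,0.1],[0,0,0],0],
  [[0,0,0.1],[0,0,0],0],
  [[0,0,0.06],[0,0,0],0],
  [[0,0,0.06],[0,0,0],0],
  [[0,0,0.05],[0,0,0],0],
  [[0,0,0.05],[0,0,0],0],
  [[0,0,0],[0,0,0],0],
  [[0,0,0],[0,0,0],0],
  [[0,0,0],[0,0,0],0],
  [[0,0,0],[0,0,0],0],
])

```text
t: 5.25
tcp_pos: [0.5804, 0.0859, 0.0379]
ee_rot: [-0.0, 0.761, -0.648, 0.0]
contact_force: [-1.0, 1.8, 5.6]
gripper_width: 0.0001
grip_force: 2.3
```

Request:
apply_moves([
  [[-0.08,0,0],[0,0,0],0],
  [[-0.08,0,0],[0,0,0],0],
  [[-0.1,0,0],[0,0,0],0],
  [[-0.12,0,0],[0,0,0],0],
  [[-0.12,0,0],[0,0,0],0],
  [[-0.12,0,-0.03],[0,0,0],0],
  [[-0.12,0,-0.02],[0,0,0],0],
  [[-0.12,0,0],[0,0,0],0],
  [[-0.12,0,0],[0,0,0],0],
  [[-0.12,0,0],[0,0,0],0],
])

```text
t: 6.25
tcp_pos: [0.5744, 0.1185, 0.0386]
ee_rot: [0.001, 0.761, -0.648, -0.0]
contact_force: [1.3, -2.6, -2.8]
gripper_width: 0.0004
grip_force: 1.6
```

```bash
python3 look.py w3
```

```text
{'t': 6.25, 'joint_positions': [0.4793, 0.5477, -0.3265, -0.0004, -0.6981, -0.3191], 'tcp_pos': [0.5744, 0.1185, 0.0386], 'ee_rot': [0.0006, 0.7613, -0.6484, -0.0004], 'contact_force': [1.3096, -2.5506, -2.7646], 'gripper_width': 0.0004}
(-23, -20, 27) [[398.0, 280.0]]
(-23, -4, 40) [[398.0, 338.0]]
(36, -112, 30) [[182.0, -46.0]]
(-44, -112, 12) [[465.0, -15.0]]
(18, 45, 18) [[296.0, 432.0]]
```

View pics/w3.png

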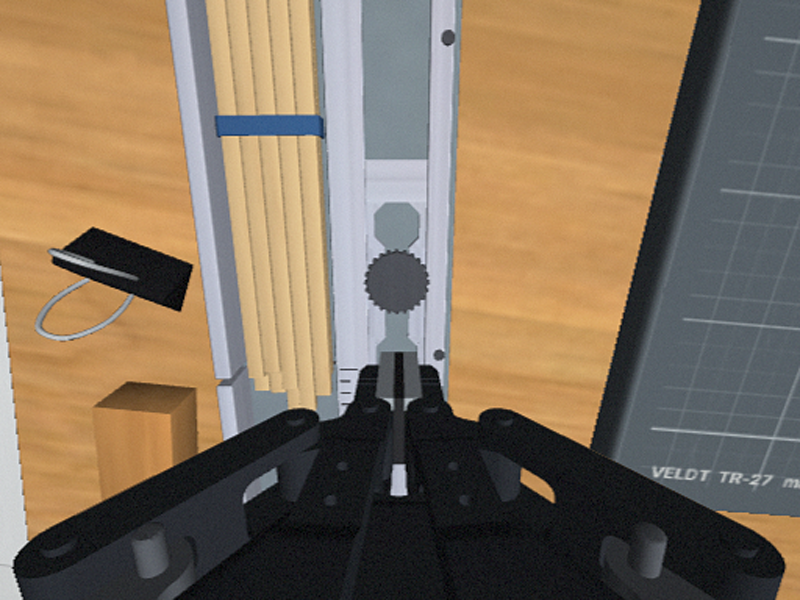

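Request:
apply_moves([
  [[-0.1,0,0],[0,0,0],0],
  [[-0.1,0,0],[0,0,0],0],
  [[-0.1,0,0],[0,0,0],0],
  [[-0.1,0,0],[0,0,0],0],
  [[-0.08,0,0],[0,0,0],0],
  [[-0.04,0,0],[0,0,0],0],
  [[-0.04,0,0],[0,0,0],0],
  [[0,0,0],[0,0,0],0],
  [[0,0,0],[0,0,0],0],
  [[0,0,0],[0,0,0],0],
])

```text
t: 7.3
tcp_pos: [0.5726, 0.1351, 0.0395]
ee_rot: [-0.0, 0.761, -0.648, 0.0]
contact_force: [0.0, -2.5, -0.0]
gripper_width: 0.0002
grip_force: 0.9
```

```bash
python3 look.py w4
```

```text
{'t': 7.3, 'joint_positions': [0.5068, 0.5479, -0.3229, -0.0, -0.6991, -0.3467], 'tcp_pos': [0.5726, 0.1351, 0.0395], 'ee_rot': [-0.0004, 0.7614, -0.6483, 0.0002], 'contact_force': [0.0135, -2.4611, -0.0082], 'gripper_width': 0.0002}
(-23, -20, 27) [[401.0, 231.0]]
(-23, -4, 40) [[401.0, 287.0]]
(36, -112, 30) [[179.0, -120.0]]
(-44, -112, 12) [[470.0, -78.0]]
(18, 45, 18) [[296.0, 394.0]]
```

View pics/w4.png

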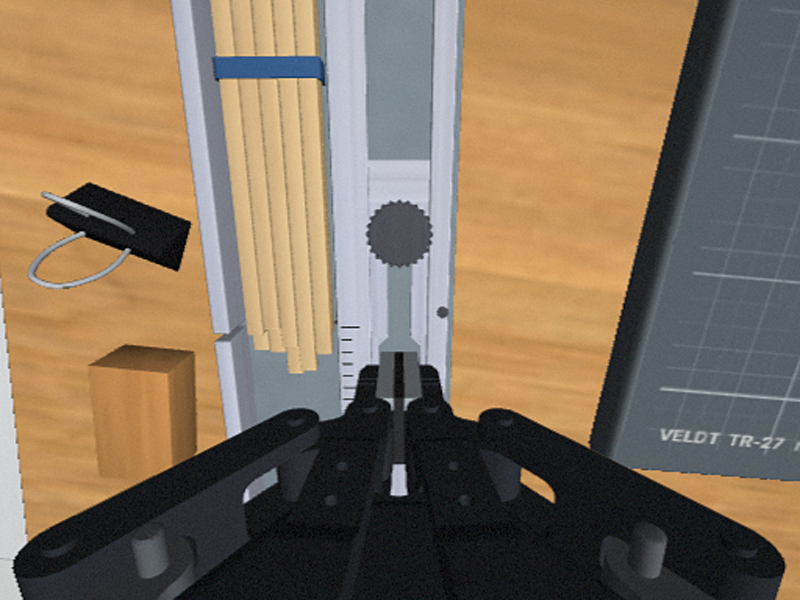

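Request:
apply_moves([
  [[-0.02,0,0],[0,0,0],0],
  [[-0.02,0,0],[0,0,0],0],
  [[-0.02,0,0],[0,0,0],0],
  [[-0.02,0,0],[0,0,0],0],
  [[-0.02,0,0],[0,0,0],0],
  [[0,0,0],[0,0,0],0],
  [[0,0,0],[0,0,0],0],
  [[0,0,0],[0,0,0],0],
  [[0,0,0],[0,0,0],0],
  [[0,0,0],[0,0,0],0],
])

```text
t: 8.35
tcp_pos: [0.5722, 0.1381, 0.0393]
ee_rot: [-0.0, 0.761, -0.648, 0.0]
contact_force: [1.2, -1.2, 0.9]
gripper_width: -0.0001
grip_force: 0.7
```

```bash
cat > cap.py <<'E'
import cv2,sys
from h import *
m=viewer.camera_model("wrist");im=viewer.get_image("wrist"); o=telemetry.get_obs()
g=im.max(2).astype(int); mask=((g<95)&(g>40)).astype(np.uint8); mask[225:]=0; mask[:, :220]=0; mask[:,300:]=0
n,l,s,c=cv2.connectedComponentsWithStats(mask)
for i in range(1,n):
    if s[i,4]>300: print(s[i],(c[i]/.64).round(1))
print(o["tcp_pos"].round(4) if hasattr(o["tcp_pos"],"round") else o["tcp_pos"],np.round(o["contact_force"],1))
for y in (.1047,.1067):
  from fit import bed
  for z in (21,27): 
    q=proj("wrist",bed([.60055,y,.1595],[(-23,-20,z),(-34,-20,z),(-12,-20,z)]),m); print(y,z,(q[0]/.64).round(1),"width",(q[1]-q[2])[0].round(1))
E
python3 cap.py
```

```text
[ 234  123   43   44 1389] [399.  225.6]
[0.5722 0.1381 0.0393] [-0.4 -1.6  1.7]
0.1047 21 [400.9 219.8] width 41.1
0.1047 27 [401.  221.3] width 42.8
0.1067 21 [400.  225.6] width 40.9
0.1067 27 [400.  227.4] width 42.6
```

Request:
apply_moves([
  [[-0.02,0,0],[0,0,0],0],
  [[-0.02,0,0],[0,0,0],0],
  [[-0.02,0,0],[0,0,0],0],
  [[0,0,0],[0,0,0],0],
  [[0,0,0],[0,0,0],0],
  [[0,0,0],[0,0,0],0],
  [[0,0,0],[0,0,0],0],
  [[0,0,0],[0,0,0],0],
  [[0,0,0],[0,0,0],0],
  [[0,0,0],[0,0,0],0],
])

```text
t: 9.4
tcp_pos: [0.5721, 0.1382, 0.0393]
ee_rot: [0.001, 0.761, -0.648, 0.001]
contact_force: [3.6, -8.1, 0.1]
gripper_width: 0.0
grip_force: 3.9
```

```bash
python3 cap.py
python3 - <<'E'
import cv2,numpy as np
for n in ("w3","w4"):
    im=cv2.resize(cv2.imread(f"pics/{n}.png"),(512,384),interpolation=cv2.INTER_AREA);g=im.max(2).astype(int); mask=((g<95)&(g>40)).astype(np.uint8); mask[225:]=0; mask[:, :220]=0; mask[:,300:]=0
    k,l,s,c=cv2.connectedComponentsWithStats(mask)
    print(n,[s[i].tolist() for i in range(1,k) if s[i,4]>300])
E
```

```text
[ 234  122   44   45 1390] [398.8 225.3]
[0.5721 0.1382 0.0393] [ 4.3 -6.8 -0.5]
0.1047 21 [400.6 219.4] width 41.0
0.1047 27 [400.7 220.8] width 42.8
0.1067 21 [399.7 225.2] width 40.9
0.1067 27 [399.7 226.9] width 42.6
w3 [[234, 160, 40, 41, 1208]]
w4 [[235, 129, 42, 42, 1285]]
```

Request:
apply_moves([
  [[0.15,0,0],[0,0,0],0],
  [[0,0,-0.3],[0,0,0],0],
  [[0,0,-0.8],[0,0,0],0],
  [[0,0,-0.9],[0,0,0],0],
  [[0.5,0,-0.9],[0,0,0],0],
  [[0.9,0,-0.3],[0,0,0],0],
  [[0.9,0,0],[0,0,0],0],
  [[0,0,0],[0,0,0],0],
  [[0,0,0],[0,0,0],0],
  [[0,0,0],[0,0,0],0],
])

```text
t: 10.45
tcp_pos: [0.5832, 0.0679, 0.1353]
ee_rot: [-0.0, 0.762, -0.648, -0.0]
contact_force: [0.1, 0.0, 0.4]
gripper_width: -0.0002
grip_force: 0.0
```

```bash
python3 look.py w5
```

```text
{'t': 10.45, 'joint_positions': [0.3914, 0.424, -0.2386, -0.0003, -0.9081, -0.2305], 'tcp_pos': [0.5832, 0.0679, 0.1353], 'ee_rot': [-0.0001, 0.7616, -0.6481, -0.0001], 'contact_force': [0.0948, 0.0088, 0.3813], 'gripper_width': -0.0002}
(-23, -20, 27) [[399.0, 328.0]]
(-23, -4, 40) [[399.0, 362.0]]
(36, -112, 30) [[288.0, 166.0]]
(-44, -112, 12) [[436.0, 168.0]]
(18, 45, 18) [[337.0, 416.0]]
```

View pics/w5.png

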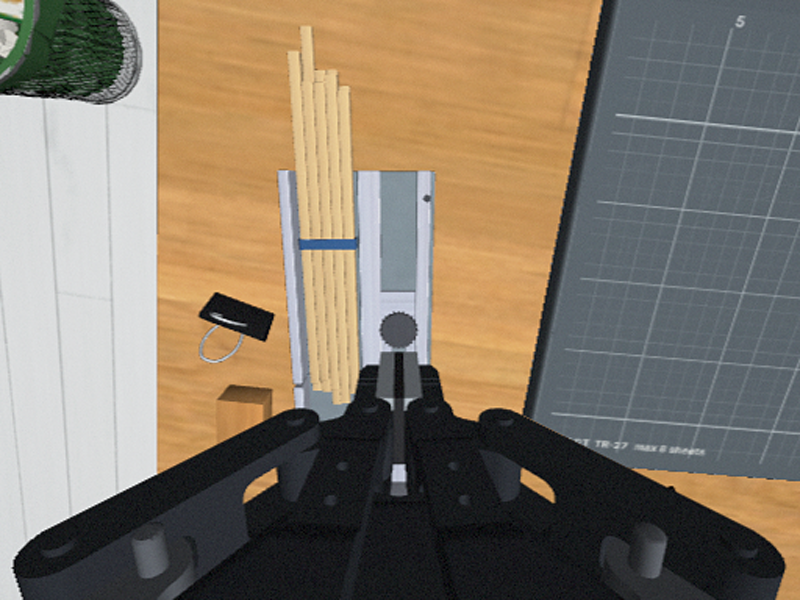

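Run:
```python
from h import *
import json
m=json.load(open("wm.json")); p=np.array([.60055,.1067,.1595]);c,s=np.cos(p[2]),np.sin(p[2])
w=back("wrist",np.array([[306,27],[341,403],[299,243],[357,243]])*.64,[.0185,.0185,.024,.024],m)
b=(w[:,:2]-p[:2])@np.array([[c,-s],[s,c]])*1000; print(w.round(4),b.round(1))
t=np.array([[.5832,.0679]]); print((t-p[:2])@np.array([[c,-s],[s,c]])*1000)
```

```text
[[ 0.654  -0.0694  0.0185]
 [ 0.6097  0.1418  0.0185]
 [ 0.6457  0.0408  0.024 ]
 [ 0.6129  0.0355  0.024 ]] [[  24.8 -182.3]
 [  14.6   33.2]
 [  34.1  -72.2]
 [   0.9  -72.3]]
[[-23.29216675 -35.55189824]]
```

Request:
apply_moves([
  [[0.9,-0.25,0],[0,0,0],0],
  [[0.95,-0.27,0],[0,0,0],0],
  [[0.95,-0.27,0],[0,0,0],0],
  [[0.95,-0.27,0],[0,0,0],0],
  [[0.95,-0.27,0],[0,0,0],0],
  [[0.95,-0.247,0],[0,0,0],0],
  [[0,0,0.6],[0,0,0],0],
  [[0,0,0.9],[0,0,0],0],
  [[0,0,0.3],[0,0,0],0],
  [[0,0,0],[0,0,0],0],
])

```text
t: 11.5
tcp_pos: [0.656, -0.092, 0.0793]
ee_rot: [0.001, 0.762, -0.648, -0.002]
contact_force: [0.2, 0.0, 0.6]
gripper_width: 0.0001
grip_force: 0.0
```

```bash
python3 look.py w6
```

```text
{'t': 11.5, 'joint_positions': [0.1042, 0.5978, -0.0892, -0.0002, -0.888, 0.0569], 'tcp_pos': [0.656, -0.092, 0.0793], 'ee_rot': [0.0015, 0.7617, -0.648, -0.0015], 'contact_force': [0.183, 0.0026, 0.6262], 'gripper_width': 0.0001}
(-23, -20, 27) [[478.0, 636.0]]
(-23, -4, 40) [[481.0, 682.0]]
(36, -112, 30) [[374.0, 509.0]]
(-44, -112, 12) [[520.0, 484.0]]
(18, 45, 18) [[406.0, 697.0]]
```

View pics/w6.png

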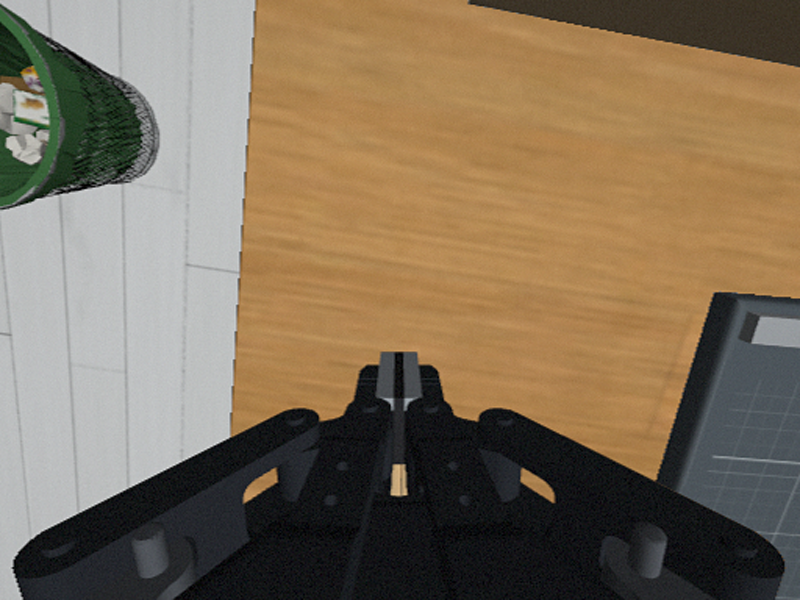

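Request:
apply_moves([
  [[0,0,0.5],[0,0,0],0],
  [[0,0,0.5],[0,0,0],0],
  [[0,0,0.5],[0,0,0],0],
  [[0,0,0.27],[0,0,0],0],
  [[0,0,0],[0,0,0],0],
  [[0,0,0],[0,0,0],0],
  [[-0.1,0,0],[0,0,0],0],
  [[-0.1,0,0],[0,0,0],0],
  [[-0.1,0,0],[0,0,0],0],
  [[0,0,0],[0,0,0],0],
])

```text
t: 12.55
tcp_pos: [0.6557, -0.0833, 0.0285]
ee_rot: [-0.0, 0.762, -0.648, 0.0]
contact_force: [0.2, -0.2, 0.3]
gripper_width: -0.0002
grip_force: 0.0
```

Request:
apply_moves([
  [[0,0,0.08],[0,0,0],0],
  [[-0.1,0,0],[0,0,0],0],
  [[-0.15,0,0],[0,0,0],0],
  [[-0.15,0,0],[0,0,0],0],
  [[-0.15,0,0],[0,0,0],0],
  [[-0.15,0,0],[0,0,0],0],
  [[-0.15,0,0],[0,0,0],0],
  [[-0.15,0,0],[0,0,0],0],
  [[-0.15,0,0],[0,0,0],0],
  [[-0.1,0,0],[0,0,0],0],
])

```text
t: 13.55
tcp_pos: [0.6495, -0.0463, 0.0258]
ee_rot: [-0.0, 0.761, -0.648, 0.0]
contact_force: [0.2, 0.2, -0.7]
gripper_width: -0.0001
grip_force: 0.1
```

Request:
apply_moves([
  [[-0.1,0,0],[0,0,0],0],
  [[-0.1,0,0],[0,0,0],0],
  [[-0.1,0,0],[0,0,0],0],
  [[-0.08,0,0],[0,0,0],0],
  [[-0.08,0,0],[0,0,0],0],
  [[-0.08,0,0],[0,0,0],0],
  [[0,0,0],[0,0,0],0],
  [[0,0,0],[0,0,0],0],
  [[0,0,0],[0,0,0],0],
  [[0,0,0],[0,0,0],0],
])

```text
t: 14.55
tcp_pos: [0.647, -0.0309, 0.0257]
ee_rot: [-0.0, 0.761, -0.648, -0.0]
contact_force: [0.0, -0.9, 1.1]
gripper_width: 0.0002
grip_force: 0.0
```

Request:
apply_moves([
  [[-0.05,0,0],[0,0,0],0],
  [[-0.05,0,0],[0,0,0],0],
  [[-0.05,0,0],[0,0,0],0],
  [[-0.03,0,0],[0,0,0],0],
  [[-0.03,0,0],[0,0,0],0],
  [[-0.02,0,0],[0,0,0],0],
  [[0,0,0],[0,0,0],0],
  [[0,0,0],[0,0,0],0],
  [[0,0,0],[0,0,0],0],
  [[0,0,0],[0,0,0],0],
])

```text
t: 15.55
tcp_pos: [0.6459, -0.024, 0.0258]
ee_rot: [-0.0, 0.761, -0.648, 0.0]
contact_force: [0.2, -0.2, 0.4]
gripper_width: -0.0001
grip_force: 0.0
```

Request:
apply_moves([
  [[-0.03,0,0],[0,0,0],0],
  [[0,0,0],[0,0,0],0],
  [[-0.03,0,0],[0,0,0],0],
  [[0,0,0],[0,0,0],0],
  [[0,0,0],[0,0,0],0],
  [[0,0,0],[0,0,0],0],
  [[0,0,0],[0,0,0],0],
  [[0,0,0],[0,0,0],0],
  [[0,0,0],[0,0,0],0],
  [[0,0,0],[0,0,0],0],
])

```text
t: 16.55
tcp_pos: [0.6456, -0.0222, 0.0257]
ee_rot: [-0.0, 0.761, -0.648, -0.0]
contact_force: [-0.2, -0.8, 0.4]
gripper_width: -0.0001
grip_force: 0.0
```

Request:
apply_moves([
  [[-0.03,0,0],[0,0,0],0],
  [[0,0,0],[0,0,0],0],
  [[-0.03,0,0],[0,0,0],0],
  [[0,0,0],[0,0,0],0],
  [[0,0,0],[0,0,0],0],
  [[0,0,0],[0,0,0],0],
  [[0,0,0],[0,0,0],0],
  [[0,0,0],[0,0,0],0],
  [[0,0,0],[0,0,0],0],
  [[0,0,0],[0,0,0],0],
])

```text
t: 17.55
tcp_pos: [0.6454, -0.0211, 0.0258]
ee_rot: [0.0, 0.761, -0.648, 0.0]
contact_force: [0.8, -5.4, -0.1]
gripper_width: -0.0003
grip_force: 2.7
```

Run:
```python
from h import *
o=[]
for _ in range(4): viewer.get_image("side"); o.append(telemetry.get_obs()["contact_force"])
print(np.mean(o,0).round(2))
```

```text
[ 0.87 -5.6  -0.59]
```

Request:
apply_moves([
  [[0.05,0,0],[0,0,0],0],
  [[0.1,0,0],[0,0,0],0],
  [[0.4,0,0],[0,0,0],0],
  [[0.4,0,0],[0,0,0],0],
  [[0,0,-0.5],[0,0,0],0],
  [[0,0,-0.9],[0,0,0],0],
  [[0,0,-0.9],[0,0,0],0],
  [[0,0,-0.9],[0,0,0],0],
  [[0,0,-0.9],[0,0,0],0],
  [[0,0,0],[0,0,0],0],
])

```text
t: 18.75
tcp_pos: [0.6527, -0.0487, 0.1551]
ee_rot: [-0.004, 0.762, -0.648, 0.004]
contact_force: [-0.5, -0.1, -0.0]
gripper_width: -0.0003
grip_force: 0.0
```

Run:
```python
from h import *
from fit import bed
import cv2
m=viewer.camera_model("side"); im=viewer.get_image("side"); old=cv2.imread("pics/side0.png")[...,::-1]
p=[.60055,.1067,.1595]
# sample colours along the lane: strip at own x 0 -> bed x 18, z 19
ys=np.arange(60,110,3)
for x,z in((18,19),(24,24)):
  q=proj("side",bed(p,[(x,y,z) for y in ys]),m).round().astype(int)
  print([(int(y),im[v,u].tolist()) for y,(u,v) in zip(ys,q)])
# offcut/clip region change vs start
d=np.abs(im[240:290,140:170].astype(int)-old[240:290,140:170]).max(); print("bystander diff",d, telemetry.get_obs()["t"])
```

```text
[(60, [205, 178, 136]), (63, [202, 175, 132]), (66, [204, 177, 132]), (69, [205, 178, 134]), (72, [199, 172, 129]), (75, [198, 172, 131]), (78, [188, 163, 124]), (81, [162, 160, 168]), (84, [159, 163, 179]), (87, [120, 124, 137]), (90, [91, 95, 104]), (93, [86, 89, 96]), (96, [86, 89, 98]), (99, [87, 90, 100]), (102, [86, 90, 100]), (105, [95, 102, 112]), (108, [105, 117, 126])]
[(60, [205, 177, 133]), (63, [203, 175, 132]), (66, [203, 177, 132]), (69, [197, 169, 127]), (72, [197, 170, 127]), (75, [191, 164, 123]), (78, [177, 153, 114]), (81, [169, 147, 114]), (84, [184, 168, 148]), (87, [176, 174, 180]), (90, [164, 168, 181]), (93, [121, 124, 136]), (96, [89, 92, 102]), (99, [85, 89, 97]), (102, [85, 89, 98]), (105, [85, 89, 98]), (108, [86, 90, 99])]
bystander diff 12 18.8
```

Run:
```python
from h import *
from fit import bed
import json,cv2
m=json.load(open("wm.json"))
R=np.array(m["R"]);C=-R.T@np.array(m["t"])
# camera offset rel. to TCP is constant (same yaw): last look at TCP (.656,-.092,.0793)
off=C-np.array([.656,-.092,.0793])
for n,t in (("w1",(.5786,.0823,.2033)),("w3",(.5744,.1185,.0386)),("w4",(.5726,.1351,.0395)),("w5",(.5832,.0679,.1353))):
    im=cv2.imread(f"pics/{n}.png");g=im.max(2).astype(int);mk=((g<95)&(g>40)).astype(np.uint8);mk[352:]=0;mk[:,:350]=0;mk[:,440:]=0
    if n=="w1": mk[297:]=0
    k,l,s,c=cv2.connectedComponentsWithStats(mk);a=max(s[1:,4])
    mm=dict(m,t=-R@(np.array(t)+off)); r=[]
    for z in (21,27):
        q=proj("wrist",bed([.60055,.1067,.1595],[(-23+11*np.cos(h),-20+11*np.sin(h),z) for h in np.arange(0,6.28,.2)]),mm)/.64
        r.append(cv2.contourArea(q.astype(np.float32)))
    print(n,a,"ratio to down/up",(a/np.array(r)).round(3))
```

```text
w1 612 ratio to down/up [0.963 0.93 ]
w3 2965 ratio to down/up [1.017 0.941]
w4 3164 ratio to down/up [1.    0.922]
w5 948 ratio to down/up [1.001 0.958]
```

Run:
```python
from h import *
from fit import bed
import cv2
p=[.60055,.1067,.1595]
for n in("scene","side"):
    a=cv2.imread(f"pics/{n}0.png").max(2); b=viewer.get_image(n).max(2)
    q=proj(n,bed(p,[(-23,-20,27),(-23,-20,21)]));print(n,q.round(1).tolist())
    u,v=q[0].round().astype(int)
    print(a[v-6:v+8,u-8:u+9]);print(b[v-6:v+8,u-8:u+9])
```

```text
scene [[220.7, 185.5], [220.8, 187.1]]
[[170 164 142 125 151 178 184 183 187 187 184 185 189 192 189 186 185]
 [154 136  95  82 135 183 192 184 182 183 185 190 194 191 186 184 189]
 [122  89  48  57 119 169 184 181 178 184 190 196 196 191 187 190 192]
 [110  54  20  39  94 141 157 157 162 174 183 190 188 185 186 192 194]
 [106  46  15  33  74 109 118 116 119 132 152 167 172 174 179 183 187]
 [ 88  33  12  25  56  81  86  76  72  82 109 139 155 162 163 163 172]
 [ 69  23  14  37  54  62  61  60  58  69 103 146 170 168 163 160 164]
 [ 59  34  52  79  90  79  68  64  63  76 111 154 174 170 169 174 175]
 [ 89  84 104 130 135 117  96  89  90  99 126 153 163 161 167 175 177]
 [145 143 149 163 164 149 133 127 125 123 134 147 153 154 160 167 168]
 [171 169 167 172 177 169 158 152 152 151 146 149 151 150 153 153 152]
 [154 155 153 161 169 169 163 162 167 170 168 165 161 157 155 151 146]
 [125 127 129 137 143 144 146 153 163 171 169 166 165 169 171 166 157]
 [104 107 112 116 120 122 125 132 144 150 148 151 160 169 174 171 170]]
[[199 203 204 200 197 199 203 200 188 154 124 140 179 199 200 195 
[... 2256 characters left out ...]
187 159 123  93  81  78  78  81  88 103 138 167 182 194 198]
 [201 194 167 118  85  76  74  73  75  74  75  85 118 163 187 197 200]
 [198 186 146  92  72  72  73  74  73  73  74  77 103 156 192 198 194]
 [200 184 138  86  71  72  73  72  73  73  74  77 101 154 190 196 186]
 [201 190 155  99  70  69  70  72  71  70  71  86 122 165 191 195 178]
 [202 197 173 129  88  69  64  64  65  69  80 107 144 176 194 198 181]
 [202 198 184 154 118  91  87  88  94 101 118 146 174 190 199 199 185]
 [202 201 195 178 150 128 128 134 138 139 145 163 188 199 199 194 176]
 [203 202 201 192 175 147 126 128 134 144 164 173 183 194 195 183 158]
 [201 200 198 196 185 156 125 118 128 155 180 182 182 193 192 174 144]]
```

```bash
python3 -c "
from rig import ticket; print(ticket.close_job())"
```

```text
the job is handed in; nothing more can be done
None
```

The stop is at its long setting with the plunger sprung back up, and the balsa was pushed home against the stop. The offcut and clip look unmoved; I did not check the sharpener. I handed the job in at about 19 s of the 45 s allowed.

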